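# Find the high spot of a ring with a plunger indicator

### The job

Slide the dial indicator in until its sprung plunger presses on the brass ring under the turntable, then crank the turntable round to find the ring's highest spot: the ring has two raised places and only the higher one counts. Leave the turntable standing with that highest spot at the plunger and the plunger still pressing on it, never drive the plunger to its end stop, and do not disturb the petri dish or the torch.

Things in the scene. Friction and masses are not known exactly. Their poses are not given: they have to be found in the camera images.
- gauge: Run-out gauge fixed to the bench: aluminium bed plate 130 x 335 x 12 mm with a turntable at one end and a dial indicator on a slide at the other. Origin on the turntable's axis at bench height; z up; the indicator slides along +y towards the turntable and its plunger meets the ring on the -y side of the axis. The bed reaches from y = -260 to +75 mm.
- spindle (a point): On the turntable's axis at plunger height, 34 mm above the bench, in the middle of the brass ring (28 to 40 mm above the bench). The ring's plain rim has a radius of 53 mm; one smooth hump, the high spot, reaches 60 mm and another only 57.3 mm, each about 1 rad wide at its foot, tops over 2 rad apart. Where they lie relative to the crank differs every time.
- rotor: Turntable: steel faceplate of 132 mm diameter, its top 48 mm above the bench, turning without limit about the vertical axis; it stays where it is left (friction about 0.06 N m). Origin on the axis at bench height; its own +x points to the crank knob. Below it, hidden from above, it carries the brass ring (see spindle).
- knob (a point): Middle of the black crank knob on the faceplate, 71 mm above the bench: an upright round handle of 18 mm diameter from 51 to 89 mm above the bench, 42 mm from the turntable's axis. It spins freely on its own axis, so it can be held without turning the gripper.
- post (a point): Grip point of the indicator's slide, 60 mm above the bench: a black upright square post 18 x 18 mm, its sides parallel to the gauge's x and y, from 27 to 74 mm above the bench. It stands 72 mm behind the centre of the dial (58 mm diameter, top 46 mm above the bench) and 130 mm behind the tip of the free plunger.
- carriage (a joint): Position of the indicator's slide in m: 0 fully back, growing towards the turntable up to 0.060. The slide stays where it is left; moving it takes about 6 N. At 0 the free plunger's tip is 100 mm from the turntable's axis, so it touches the plain rim at 0.047.
- plunger: Sprung plunger of the indicator, a 5.6 mm steel rod with an 8 mm ball end, level and in line with the turntable's axis, 34 mm above the bench. Origin: 100 mm from the ball's front end along the gauge's +y. It is pushed in by the ring, 1 N at first touch to about 2.8 N at its end stop, 15 mm in.
- tip (a point): Front end of the plunger's ball, the point that meets the ring, 34 mm above the bench.
- needle (a joint): Angle of the red needle on the dial in rad: 0 with the plunger free (needle points away from the turntable), growing clockwise as seen from above by 0.3 rad for each mm that the plunger is pushed in; 4.5 at the end stop. The dial has a mark for every mm.
- dish: Loose clear petri dish, 60 mm diameter, 16 mm high, standing left of the gauge; origin at the centre of its underside. To be left alone.
- torch: Loose white torch, 32 x 114 x 32 mm, lying right of the gauge; origin under its middle. To be left alone.

How it is judged:
On the way:
1. the plunger presses on the ring, pushed in by at least 1 mm (value of joint needle above 0.3 rad and contact force between plunger and rotor above 0.3 N), for 0.2 s.
At the end, for the whole second after the job is handed in: The turntable stands still with the ring's highest spot at the plunger: the plunger's tip is pushed in by at least 1 mm, presses on the ring with more than 0.3 N, and meets it at a radius of more than 58.8 mm (peak 60 mm; about 0.2 rad either side of the peak) (all of step 1 and horizontal distance between tip and spindle above 0.0588 m and angular speed of rotor below 0.05 rad/s); the robot touches nothing.
It fails at once if the plunger was driven to its end stop (value of joint needle above 4.42 rad).
It fails at once if the petri dish was shifted by more than 20 mm (distance of dish from where it was at the start of the episode above 0.02 m).
It fails at once if the torch was shifted by more than 20 mm (distance of torch from where it was at the start of the episode above 0.02 m).
It also fails if it takes over 61 s, if anything falls off the work surface, if the arm or the gripper's body presses on something with over 40 N, if the wrist force passes 120 N, or if a joint passes its speed limit or range.

### The arm

A 6-joint arm with a two-finger parallel gripper is mounted at the origin on a cart in front of the work surface, level with it; the furniture and walls round the work are solid. World frame = base frame: x ahead of the robot, y to its left, z up, the work surface at z = 0. Lengths are in m, angles in rad, forces in N, time in s.
With the tool pointing down it reaches from about 0.325 to 0.775 m from the base axis. Payload 9.3 kg.
Tool frame: the origin (TCP) lies at the very end of the fingers, on their centre line; the grasp point (between the pads) lies 19 mm behind it; z points along the fingers, y is the line along which they close (so a half turn about z gives the same grasp; the last joint's range is limited). The gripper opens to 85 mm and grips with 20 to 120 N. Pads are 22 mm wide; open, the fingers measure 114 mm over their backs; the gripper's body (76 mm by 85 mm) begins 54 mm behind the grasp point. The pads swing forward as they close: fully open they stand 13 mm farther back than shut.
Start: joints at [-1.454, 0.259, 0.021, 1.334, 0, 1.418], TCP at [0.147, -0.53, 0.203] pointing down, gripper open.
Joint ranges: [-3.04, 3.04], [-0.91, 1.82], [-1.04, 1.36], [-1.92, 1.95], [-1.52, 1.45], [-3.14, 3.14]. Speed limits (rad/s): [2.22, 2.22, 2.79, 3.14, 3.14, 3.14].

### API

Orientations are given as a unit quaternion [x, y, z, w].
In Python, from plant import bot gives the robot as it stands.
- The arm moves only by the shell command python3 -m inch 'ROWS' [OPENING] [FORCE]. ROWS is JSON, a list of rows, each a list of 6 numbers: the shift along the tool's x, y, z normalised to -1 to 1, where 1 is 0.04 m, then the turn, a rotation vector about the tool's x, y, z normalised to -1 to 1, where 1 is 4 degrees. A call has 1 to 5 rows; each row shifts and turns the commanded pose from where the row before left it, along the tool's axes as they then stand; what a row does not reach is not made up. A row lasts 1/10 s, in which the tool goes at most 50 mm and 8.59 degrees, less where a joint would pass 70% of its speed; a pose out of reach is approached as far as the arm can. A call with a number of a shift or a turn outside -1 to 1 is refused whole. A call with a gripper value outside its range is refused whole. OPENING is the opening, from 0 (shut) to 1 (fully open), set as the call begins (- or left out, the last holds). The fingers move at their own pace and stop on an object; FORCE is the grip in N (left out, the last holds). Time passes only in rows, so rows that do not move let the fingers close. It gives the time, the measured TCP pose, the force, the opening and the grip force at its end, in the units of the state.
- bot.state(): the state, without advancing time (a new reading comes with each control period).
- bot.get_image(name): name is "scene" or "side" or "wrist"; returns the picture (420x560x3 uint8, blue, green, red); there is no depth.
- bot.get_calibration(name): a dict with "K" (3x3 intrinsics, pixels), "origin" and "attitude" of the camera in the world; the wrist camera has in their place "T_tool_cam" (4x4, takes a point from camera to tool coordinates, whose origin is the TCP and whose axes are the flange's). Camera axes: x right, y down, z forward; pixel columns grow to the right and rows downward; lengths in m; the calibration is good to about 2 mm. A picture is of the moment at which its call begins: read the wrist's pose just before it. get_calibration takes no time and is no camera call.
- bot.close_job(): hands the job in; it is judged then, once.
Trained networks look in the newest picture that a camera, given by its name, has taken for a name from the list of things; names that differ only in an ending like _2 or _b are one class to them, and where a whole thing is asked for, a point or a joint stands for the part that bears it (a point fixed in the world has none). Each returns a list of dicts, best first, with "p" (0 to 1); they miss things now and then, are a little off and sometimes report something else, mostly with a low value. They report only what shows in the picture. A call takes as long as a camera call.
- bot.boxes_of(target, camera): "point" ([x, y, z] in m, in the coordinates of the camera as it stood for that picture, good to about 4 mm: the middle of the surface that is visible of it).
- bot.landmark_of(target, camera): "point" ([x, y, z] in m, in the coordinates of the camera as it stood for that picture, good to about 4 mm: a listed point, or the origin of a listed thing).
The state is a dict: "time": time; "qpos": joint angles; "qvel": joint speeds; "joint_efforts": joint torques, N m; "tcp_pos": TCP position; "ee_rot": TCP orientation; "ft_force": force on the tool from outside, world axes, zero at the start; "torque": the same for the moment, N m; "grip_width": finger opening in m; "grip_force": force on a finger pad.
Only numpy, scipy, OpenCV 4.12 (cv2) and the standard library are available. Lean on these libraries where they do the work, as an engineer would, in place of code of your own. Each camera call takes 0.05 s, during which the arm holds its last target. There are 200 camera calls.

## Working session

There is one attempt and no reset: what is moved stays moved. The work goes in short steps, Python scripts to look and compute and a shell command to move; the robot and the scene stay as the last step left them, time stands still between calls to the robot, and variables do not carry over. Pictures are saved under pics/ and viewed, at most 10 in all, crops included, and the job is handed in when it is done.

```bash
mkdir -p pics; ls
cat > h.py <<'E'
import numpy as np,cv2
from scipy.spatial.transform import Rotation as R
from plant import bot
def Tcam(n):
    c=bot.get_calibration(n)
    T=np.eye(4)
    if 'T_tool_cam' in c:
        s=bot.state();T[:3,:3]=R.from_quat(s['ee_rot']).as_matrix();T[:3,3]=s['tcp_pos'];return T@np.array(c['T_tool_cam'])
    a=np.array(c['attitude']);T[:3,:3]=a if a.shape==(3,3) else R.from_quat(a).as_matrix();T[:3,3]=c['origin'];return T
def snap(n,f=None):
    T=Tcam(n);im=bot.get_image(n)
    if f:cv2.imwrite('pics/'+f,im)
    return T,im
def find(n,T,names,fn='landmark_of'):
    for t in names:
        for r in getattr(bot,fn)(t,n)[:2]:
            print(n,t,round(r['p'],2),np.round((T@np.append(r['point'],1))[:3],4))
def st():
    s=bot.state();print({k:np.round(s[k],3).tolist() for k in('time','qpos','tcp_pos','ee_rot','ft_force','grip_width','grip_force')})
E
python3 - <<'E'
from h import *
print(bot.get_calibration('scene'),bot.get_calibration('wrist'));st()
ims=[]
for n in('scene','side'):
    T,im=snap(n,n+'0.png');ims.append(im)
    find(n,T,['spindle','knob','post','tip','dish','torch','gauge'])
E
```

```text
pics
{'K': array([[401.43377439,   0.        , 285.68341937],
       [  0.        , 401.43377439, 212.1349974 ],
       [  0.        ,   0.        ,   1.        ]]), 'origin': array([-0.10336201,  0.57230381,  0.62013942]), 'attitude': array([-0.35638296,  0.79784135, -0.44412734,  0.19796787])} {'K': array([[350.01862782,   0.        , 280.9359301 ],
       [  0.        , 350.01862782, 219.18486715],
       [  0.        ,   0.        ,   1.        ]]), 'T_tool_cam': array([[-2.12578292e-04, -9.44307192e-01, -3.29065163e-01,
         8.47468735e-02],
       [ 9.99999744e-01, -4.25400346e-04,  5.74750506e-04,
        -1.75667354e-04],
       [-6.82725471e-04, -3.29064957e-01,  9.44307041e-01,
        -1.70653763e-01],
       [ 0.00000000e+00,  0.00000000e+00,  0.00000000e+00,
         1.00000000e+00]])}
{'time': 0.0, 'qpos': [-1.454, 0.259, 0.021, 1.334, -0.0, 1.418], 'tcp_pos': [0.147, -0.53, 0.202], 'ee_rot': [0.991, 0.134, 0.0, -0.001], 'ft_force': [0.511, -0.315, 0.217], 'grip_width': 0.085, 'grip_force': 0.0}
scene spindle 0.76 [0.5351 0.1617 0.0304]
scene knob 0.58 [0.5747 0.172  0.0695]
scene knob 0.38 [0.405  0.3549 0.0006]
scene post 0.65 [ 0.5398 -0.054   0.0625]
scene dish 0.71 [ 4.016e-01  3.517e-01 -3.000e-04]
scene torch 0.64 [ 0.6944 -0.2774 -0.0028]
scene torch 0.35 [0.5331 0.162  0.034 ]
scene gauge 0.78 [0.5331 0.1617 0.0047]
side spindle 0.88 [0.5348 0.1617 0.0327]
side knob 0.71 [0.5331 0.1588 0.0373]
side knob 0.63 [0.5742 0.1705 0.0777]
side post 0.74 [ 0.5398 -0.0494  0.0609]
side tip 0.44 [0.533  0.1615 0.0024]
side dish 0.93 [0.4019 0.3521 0.0013]
side torch 0.58 [ 0.5432 -0.0457  0.0617]
side gauge 0.72 [0.5332 0.162  0.0043]
```

View pics/scene0.png

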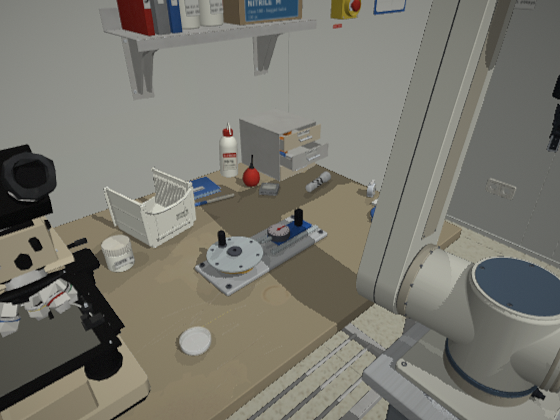

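The scene picture shows the gauge with its crank knob (221,238), post (298,215) and dial (278,231). The dish is at (195,341), clear of the gauge.

View pics/side0.png

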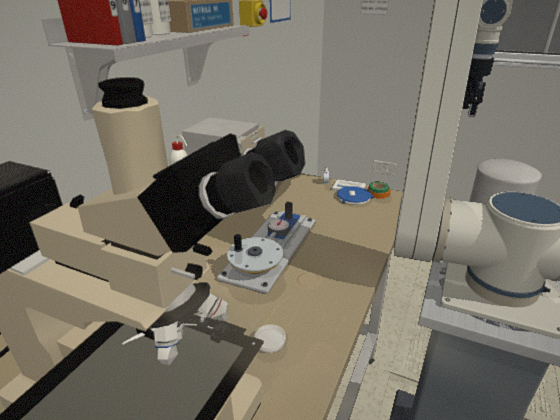

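```bash
python3 -m inch '[[0,0,0,0,0,1],[0,0,0,0,0,0]]' 0.5; python3 -c "
from h import *
st();print(R.from_quat(bot.state()['ee_rot']).as_matrix().round(3))"
```

```text
time: 1.0
tcp_pos: [0.1466, -0.5301, 0.2031]
ee_rot: [0.995, 0.099, -0.0, -0.0]
ft_force: [-0.1, -0.4, -0.1]
grip_width: 0.0589
grip_force: 0.0
{'time': 1.0, 'qpos': [-1.454, 0.259, 0.021, 1.334, -0.0, 1.489], 'tcp_pos': [0.147, -0.53, 0.203], 'ee_rot': [0.995, 0.099, -0.0, -0.0], 'ft_force': [-0.062, -0.393, -0.146], 'grip_width': 0.059, 'grip_force': 0.0}
[[ 0.98   0.198 -0.   ]
 [ 0.198 -0.98   0.   ]
 [-0.    -0.    -1.   ]]
```

The side picture shows the gauge's dial at about (278,226) and knob at (238,243). Both are small but consistent with the networks. I'll go above the post.

```bash
python3 -m inch '[[0,0,0,0,0,0.82],[0,0,0,0,0,0.82],[0,0,0,0,0,0.82],[0.5,-0.6,0,0,0,0],[0.8,-0.92,0,0,0,0]]' >/dev/null
python3 -m inch '[[0.8,-0.92,0,0,0,0],[0.8,-0.92,0,0,0,0],[0.8,-0.92,0,0,0,0],[0.8,-0.92,0,0,0,0],[0.8,-0.92,0,0,0,0]]' >/dev/null
python3 -m inch '[[0.8,-0.92,0,0,0,0],[0.8,-0.92,0,0,0,0],[0.8,-0.92,0,0,0,0],[0.8,-0.92,0,0,0,0],[0.8,-0.92,0,0,0,0]]' 
python3 -m inch '[[0.8,-0.92,0,0,0,0],[0.4,-0.5,0,0,0,0],[0,0,0,0,0,0],[0,0,0,0,0,0]]'
python3 - <<'E'
from h import *
T,im=snap('wrist','w1.png');st()
find('wrist',T,['spindle','knob','post','tip'])
E
```

```text
time: 2.5
tcp_pos: [0.5074, -0.0891, 0.2033]
ee_rot: [1.0, 0.015, 0.0, 0.0]
ft_force: [1.2, -1.0, 0.7]
grip_width: 0.0428
grip_force: 0.0
time: 2.9
tcp_pos: [0.5527, -0.0323, 0.2028]
ee_rot: [1.0, 0.016, -0.0, 0.0]
ft_force: [-0.9, 0.4, -0.3]
grip_width: 0.0427
grip_force: 0.0
{'time': 2.95, 'qpos': [-0.211, 0.265, 0.03, 1.336, -0.0, 2.901], 'tcp_pos': [0.552, -0.033, 0.203], 'ee_rot': [1.0, 0.015, -0.0, 0.0], 'ft_force': [-1.706, -0.241, 0.116], 'grip_width': 0.043, 'grip_force': 0.0}
wrist spindle 0.93 [0.5313 0.1563 0.0335]
wrist knob 0.75 [0.5677 0.1675 0.0734]
wrist post 0.94 [ 0.5434 -0.0503  0.0602]
wrist tip 0.64 [0.5333 0.1607 0.002 ]
wrist tip 0.51 [0.5377 0.0761 0.0341]
```

View pics/w1.png

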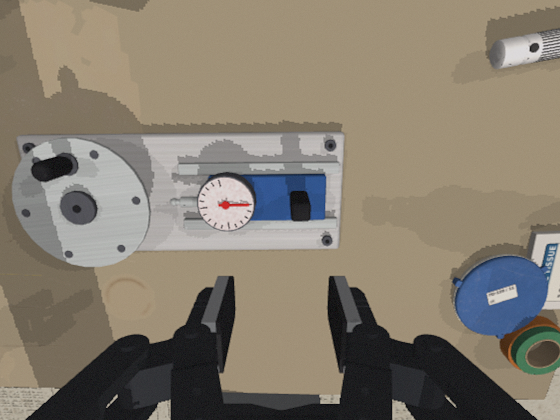

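The wrist picture shows the dial at (226,205) with the needle free and pointing right (away from the turntable). The post top is at (300,197), the hub at (78,207) and the knob at about (55,165).

```bash
cat >> h.py <<'E'
def bp(n,T,px,z):
    K=bot.get_calibration(n)['K'];d=T[:3,:3]@np.linalg.inv(K)@[px[0],px[1],1];return (T[:3,3]+d*(z-T[2,3])/d[2])[:2]
E
python3 - <<'E'
from h import *
T=Tcam('wrist')
for nm,p,z in[('b1',(330,145),.012),('b2',(28,148),.012),('b3',(327,240),.012),('dial',(226,205),.047),('post',(300,197),.074),('hub',(78,207),.052),('c1',(343,125),.012),('c2',(17,135),.012),('c3',(339,249),.012)]:print(nm,bp('wrist',T,p,z).round(4))
E
```

```text
b1 [ 0.5924 -0.0829]
b2 [0.5812 0.2255]
b3 [ 0.4877 -0.0872]
dial [0.5364 0.0193]
post [ 0.5539 -0.0507]
hub [0.5322 0.1609]
c1 [ 0.6125 -0.0945]
c2 [0.5939 0.2338]
c3 [ 0.4771 -0.1015]
```

```bash
python3 -m inch '[[-0.24,0.43,0,0,0,-0.2],[0,0,0.9,0,0,0],[0,0,1,0,0,0],[0,0,1,0,0,0],[0,0,0.6,0,0,0]]' 
python3 -m inch '[[0,0,0.5,0,0,0],[0,0,0,0,0,0],[0,0,0,0,0,0]]'
python3 -m inch '[[0,0,0,0,0,0],[0,0,0,0,0,0],[0,0,0,0,0,0],[0,0,0,0,0,0],[0,0,0,0,0,0]]' 0 60
python3 - <<'E'
from h import *
T,im=snap('wrist','w2.png')
E
```

```text
time: 3.65
tcp_pos: [0.542, -0.0508, 0.0607]
ee_rot: [1.0, 0.02, -0.001, -0.0]
ft_force: [-0.9, -1.1, 0.1]
grip_width: 0.0426
grip_force: 0.0
time: 3.95
tcp_pos: [0.5436, -0.0509, 0.0437]
ee_rot: [1.0, 0.021, 0.0, 0.0]
ft_force: [-0.2, -0.1, 1.0]
grip_width: 0.0423
grip_force: 0.0
time: 4.45
tcp_pos: [0.5444, -0.0505, 0.0447]
ee_rot: [1.0, 0.021, 0.001, 0.0]
ft_force: [-1.5, 0.3, 6.1]
grip_width: 0.0129
grip_force: 58.6
```

View pics/w2.png

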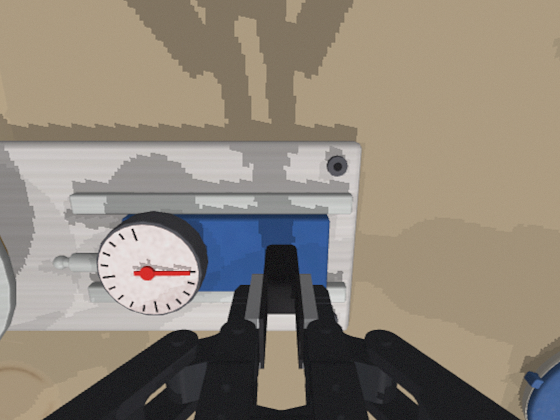

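The grip is on the post and the dial is at (150,270) with the needle free. The ball end (62,263) still has a gap to the turntable rim on the left.

```bash
python3 -m inch '[[0,-0.15,0,0,0,0],[0,-0.15,0,0,0,0],[0,-0.15,0,0,0,0],[0,-0.15,0,0,0,0],[0,-0.1,0,0,0,0]]'
python3 -m inch '[[0,0,0,0,0,0],[0,0,0,0,0,0]]'
python3 - <<'E'
from h import *
T,im=snap('wrist','w3.png')
find('wrist',T,['spindle','post','tip'])
E
```

```text
time: 5.0
tcp_pos: [0.5433, -0.0235, 0.0447]
ee_rot: [1.0, 0.021, 0.001, 0.002]
ft_force: [-1.5, -5.7, 4.9]
grip_width: 0.0129
grip_force: 58.7
time: 5.2
tcp_pos: [0.5433, -0.023, 0.0447]
ee_rot: [1.0, 0.021, 0.001, 0.001]
ft_force: [-0.7, -2.5, 5.6]
grip_width: 0.0127
grip_force: 58.8
wrist tip 0.52 [0.5376 0.1049 0.0318]
```

View pics/w3.png

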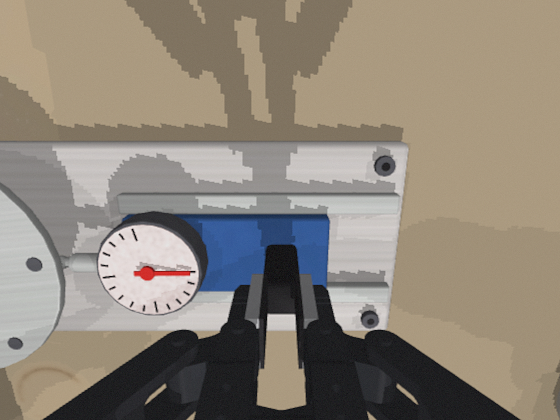

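```bash
cat >> h.py <<'E'
def needle(n,f=None,yaw=0.045,c=None):
    T,im=snap(n,f)
    b,g,r=[im[...,i].astype(int) for i in range(3)]
    m=((r>110)&(r-g>60)&(r-b>60)).astype(np.uint8)
    if c is not None:
        K=bot.get_calibration(n)['K'];p=np.linalg.inv(T)@[c[0],c[1],.047,1];q=K@p[:3];q=q[:2]/q[2]
        print('dial px',q.round())
        w=np.zeros_like(m);cv2.circle(w,(int(q[0]),int(q[1])),int(K[0,0]*.029/p[2]),1,-1);m=m*w
    ys,xs=np.nonzero(m)
    if len(xs)<15: print('no needle',len(xs));return None
    dt=cv2.distanceTransform(m,cv2.DIST_L2,5);hy,hx=np.unravel_index(dt.argmax(),dt.shape)
    P=np.array([bp(n,T,(x,y),.047) for x,y in zip(xs,ys)]);h=bp(n,T,(hx,hy),.047)
    d=P-h;rr=np.hypot(*d.T);v=d[rr>0.6*rr.max()].mean(0)
    # gauge -y dir has world angle yaw-pi/2 ; clockwise positive
    a=(yaw-np.pi/2-np.arctan2(v[1],v[0]))%(2*np.pi)
    print('needle',round(a,3),'mm',round(a/.3,2),'hub',h.round(4),'len',round(rr.max(),4),'n',len(xs));return a
E
python3 -c "
from h import *
needle('wrist')"
python3 -m inch '[[0,-0.1,0,0,0,0],[0,-0.05,0,0,0,0],[0,0,0,0,0,0]]'
python3 -c "
from h import *
needle('wrist')"
```

```text
needle 0.004 mm 0.01 hub [0.5358 0.0493] len 0.0232 n 380
time: 5.75
tcp_pos: [0.543, -0.0176, 0.0447]
ee_rot: [1.0, 0.021, 0.001, 0.002]
ft_force: [-2.0, -5.6, 5.4]
grip_width: 0.0126
grip_force: 58.8
needle 0.833 mm 2.78 hub [0.5356 0.0547] len 0.0236 n 374
```

Needle at 2.8 mm, so the plunger is pressing. Now release and go over to the knob.

```bash
python3 -m inch '[[0,0,0,0,0,0],[0,0,0,0,0,0],[0,0,0,0,0,0],[0,0,-0.9,0,0,0],[0,0,-1,0,0,0]]' 0.5 
python3 -m inch '[[0.1,-0.5,-0.5,0,0,0],[0.2,-1,0,0,0,0],[0.2,-1,0,0,0,0],[0.2,-1,0,0,0,0],[0.27,-0.95,0,0,0,0]]' >/dev/null
python3 -m inch '[[0,0,0,0,0,0],[0,0,0,0,0,0],[0,0,0,0,0,0]]'
python3 - <<'E'
from h import *
needle('wrist','w4.png')
T=Tcam('wrist')
find('wrist',T,['spindle','knob','post'])
E
```

```text
time: 6.3
tcp_pos: [0.5411, -0.016, 0.1189]
ee_rot: [1.0, 0.021, -0.002, -0.0]
ft_force: [1.4, -0.7, 1.1]
grip_width: 0.0424
grip_force: 0.0
time: 7.1
tcp_pos: [0.5744, 0.1376, 0.1393]
ee_rot: [0.999, 0.042, -0.001, -0.01]
ft_force: [-0.2, 0.0, -0.4]
grip_width: 0.0427
grip_force: 0.0
needle 0.847 mm 2.82 hub [0.5355 0.0538] len 0.0235 n 153
wrist spindle 0.73 [0.5333 0.1558 0.0311]
wrist knob 0.89 [0.5724 0.168  0.0739]
wrist post 0.65 [ 0.5418 -0.0171  0.0637]
```

View pics/w4.png

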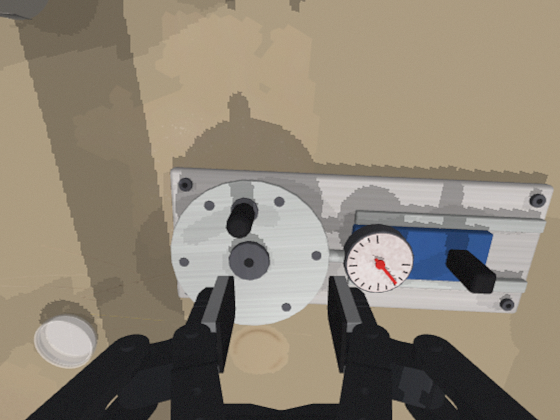

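The wrist picture shows the knob at (240,220), the hub at (249,261), and the dial at (379,263) with its needle at about 0.85 rad. Joint 6 reached its range and tilted the tool slightly. I'll half-turn the gripper so the joint has room and the camera keeps the dial in view.

```bash
python3 -m inch '[[0,0,0,0,0,-1],[0,0,0,0,0,-1],[0,0,0,0,0,-1],[0,0,0,0,0,-1],[0,0,0,0,0,-1]]' 0.4 >/dev/null
python3 -m inch '[[0,0,0,0,0,-1],[0,0,0,0,0,-1],[0,0,0,0,0,-1],[0,0,0,0,0,-1],[0,0,0,0,0,-1]]' >/dev/null
python3 -m inch '[[0,0,0,0,0,-1],[0,0,0,0,0,-1],[0,0,0,0,0,-1],[0,0,0,0,0,-1],[0,0,0,0,0,-1]]' >/dev/null
python3 -m inch '[[0,0,0,0,0,-1],[0,0,0,0,0,-1],[0,0,0,0,0,-1],[0,0,0,0,0,-1],[0,0,0,0,0,-1]]' >/dev/null
python3 -m inch '[[0,0,0,0,0,-1],[0,0,0,0,0,-1],[0,0,0,0,0,-1],[0,0,0,0,0,-1],[0,0,0,0,0,-1]]' >/dev/null
python3 -m inch '[[0,0,0,0,0,-1],[0,0,0,0,0,-1],[0,0,0,0,0,-1],[0,0,0,0,0,-1],[0,0,0,0,0,-1]]' >/dev/null
python3 -m inch '[[0,0,0,0,0,-1],[0,0,0,0,0,-1],[0,0,0,0,0,-1],[0,0,0,0,0,-1],[0,0,0,0,0,-1]]' >/dev/null
python3 -m inch '[[0,0,0,0,0,-1],[0,0,0,0,0,-1],[0,0,0,0,0,-1],[0,0,0,0,0,-1],[0,0,0,0,0,-1]]' >/dev/null
python3 -m inch '[[0,0,0,0,0,-1],[0,0,0,0,0,-1],[0,0,0,0,0,-1],[0,0,0,0,0,-1],[0,0,0,0,0,-1]]' >/dev/null
python3 -m inch '[[0,0,0,0,0,-1],[0,0,0,0,0,-1],[0,0,0,0,0,-1],[0,0,0,0,0,-1],[0,0,0,0,0,-1]]' >/dev/null
cat >> h.py <<'E'
def go(x,y,z=None):
    s=bot.state();M=R.from_quat(s['ee_rot']).as_matrix();p=s['tcp_pos'];d=np.array([x,y,p[2] if z is None else z])-p
    # rotvec (tool frame) that levels the tool: tool z onto world -z
    zt=M.T@[0,0,-1.];lv=np.degrees(np.cross([0,0,1],zt))/4
    print('units',(M.T@d/.04).round(2),'level',lv.round(2),'yaw deg',np.degrees(np.arctan2(M[1,0],M[0,0])).round(1))
E
python3 - <<'E'
from h import *
st();needle('wrist')
T=Tcam('wrist')
find('wrist',T,['spindle','knob'])
go(.574,.170)
E
```

```text
{'time': 12.3, 'qpos': [0.082, 0.351, -0.009, 1.212, 0.02, -0.353], 'tcp_pos': [0.575, 0.138, 0.139], 'ee_rot': [-0.216, 0.976, 0.01, 0.001], 'ft_force': [0.501, -1.059, 0.143], 'grip_width': 0.034, 'grip_force': 0.0}
needle 0.829 mm 2.76 hub [0.5357 0.0542] len 0.0233 n 230
wrist spindle 0.69 [0.5295 0.1585 0.03  ]
wrist knob 0.85 [0.5677 0.1689 0.0738]
units [-0.32  0.74  0.02] level [ 0.27  0.1  -0.  ] yaw deg -155.3
```

```bash
python3 -m inch '[[-0.3,0.74,0,0.27,0.1,0],[0,0,0,0,0,0],[0,0,0,0,0,0]]'
python3 - <<'E'
from h import *
needle('wrist','w5.png')
T=Tcam('wrist')
find('wrist',T,['spindle','knob'])
go(.5725,.1695,.056)
E
```

```text
time: 12.75
tcp_pos: [0.5731, 0.1705, 0.1399]
ee_rot: [-0.215, 0.977, -0.0, -0.0]
ft_force: [-0.4, -0.4, 0.3]
grip_width: 0.0341
grip_force: 0.0
needle 0.821 mm 2.74 hub [0.5357 0.0542] len 0.0233 n 243
wrist spindle 0.86 [0.5311 0.1577 0.0363]
wrist knob 0.78 [0.5695 0.1691 0.0748]
units [0.02 0.01 2.1 ] level [-0.   -0.01  0.  ] yaw deg -155.2
```

View pics/w5.png

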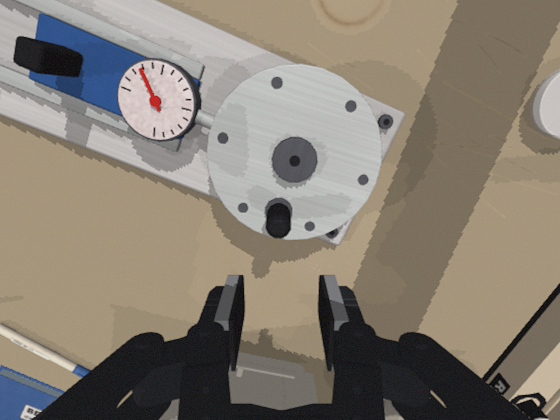

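The knob (278,218) sits centred between the fingers, and the dial is at (157,98).

```bash
python3 - <<'E'
from h import *
T=Tcam('wrist')
for p,z in[((278,222),.089),((294,160),.052),((296,153),.048)]:print(bp('wrist',T,p,z).round(4))
E
python3 -m inch '[[0,0,0.7,0,0,0],[0,0,0.7,0,0,0],[0,0,0.7,0,0,0],[0,0,0,0,0,0],[0,0,0,0,0,0]]'
python3 -m inch '[[0,0,0,0,0,0],[0,0,0,0,0,0],[0,0,0,0,0,0],[0,0,0,0,0,0]]' 0 40
python3 -c "
from h import *
needle('wrist')"
```

```text
[0.5686 0.1653]
[0.5315 0.1609]
[0.5267 0.1605]
time: 13.4
tcp_pos: [0.5733, 0.1696, 0.0564]
ee_rot: [-0.214, 0.977, -0.0, -0.0]
ft_force: [0.6, 0.2, 0.1]
grip_width: 0.0339
grip_force: 0.0
time: 13.8
tcp_pos: [0.5744, 0.1701, 0.0576]
ee_rot: [-0.215, 0.977, -0.0, 0.001]
ft_force: [0.9, -1.1, 7.4]
grip_width: 0.011
grip_force: 36.8
needle 0.839 mm 2.8 hub [0.5355 0.0536] len 0.0226 n 535
```

```bash
cat > rows.py <<'E'
from h import *
import sys
th,d,n=map(float,sys.argv[1:4])
M=R.from_quat(bot.state()['ee_rot']).as_matrix()
f=lambda t:.042*np.array([np.cos(t),np.sin(t),0])
for i in range(int(n)):
    u=M.T@(f(th+d)-f(th))/.04;th+=d;print(round(th,2),u[:2].round(2).tolist())
E
python3 rows.py 0.2 0.25 25
cat > n.py <<'E'
from h import *
s=bot.state();p=s['tcp_pos'];print('t',round(s['time'],2),'ang',np.arctan2(p[1]-.1625,p[0]-.535).round(2),p.round(4),s['ft_force'].round(1),s['grip_force'].round(0),end=' ')
needle('wrist',c=(.536,.0540))
E
```

```text
0.45 [-0.03, 0.26]
0.7 [0.04, 0.26]
0.95 [0.1, 0.24]
1.2 [0.16, 0.21]
1.45 [0.2, 0.16]
1.7 [0.24, 0.11]
1.95 [0.26, 0.05]
2.2 [0.26, -0.02]
2.45 [0.25, -0.08]
2.7 [0.22, -0.14]
2.95 [0.18, -0.19]
3.2 [0.13, -0.23]
3.45 [0.06, -0.25]
3.7 [-0.0, -0.26]
3.95 [-0.06, -0.25]
4.2 [-0.13, -0.23]
4.45 [-0.18, -0.19]
4.7 [-0.22, -0.14]
4.95 [-0.25, -0.08]
5.2 [-0.26, -0.02]
5.45 [-0.26, 0.05]
5.7 [-0.24, 0.11]
5.95 [-0.2, 0.16]
6.2 [-0.16, 0.21]
6.45 [-0.1, 0.24]
```

```bash
python3 -m inch '[[-0.03,0.26,0,0,0,0],[0,0,0,0,0,0]]' >/dev/null; python3 n.py
python3 -m inch '[[0.04,0.26,0,0,0,0],[0,0,0,0,0,0]]' >/dev/null; python3 n.py
python3 -m inch '[[0.1,0.24,0,0,0,0],[0,0,0,0,0,0]]' >/dev/null; python3 n.py
python3 -m inch '[[0.16,0.21,0,0,0,0],[0,0,0,0,0,0]]' >/dev/null; python3 n.py
```

```text
Traceback (most recent call last):
  File "n.py", line 2, in <module>
    s=bot.state();p=s['tcp_pos'];print('t',round(s['time'],2),'ang',np.arctan2(p[1]-.1625,p[0]-.535).round(2),p.round(4),s['ft_force'].round(1),s['grip_force'].round(0),end=' ')
                                                                                                                                                ^^^^^^^^^^^^^^^^^^^^^
AttributeError: 'float' object has no attribute 'round'
Traceback (most recent call last):
  File "n.py", line 2, in <module>
    s=bot.state();p=s['tcp_pos'];print('t',round(s['time'],2),'ang',np.arctan2(p[1]-.1625,p[0]-.535).round(2),p.round(4),s['ft_force'].round(1),s['grip_force'].round(0),end=' ')
                                                                                                                                                ^^^^^^^^^^^^^^^^^^^^^
AttributeError: 'float' object has no attribute 'round'
Traceback (most recent call last):
  File "n.py", line 2, in <module>
    s=bot.state();p=s['tcp_pos'];print('t',round(s['time'],2),'ang',np.arctan2(p[1]-.1625,p[0]-.535).round(2),p.round(4),s['ft_force'].round(1),s['grip_force'].round(0),end=' ')
                                                                                                                                                ^^^^^^^^^^^^^^^^^^^^^
AttributeError: 'float' object has no attribute 'round'
Traceback (most recent call last):
  File "n.py", line 2, in <module>
    s=bot.state();p=s['tcp_pos'];print('t',round(s['time'],2),'ang',np.arctan2(p[1]-.1625,p[0]-.535).round(2),p.round(4),s['ft_force'].round(1),s['grip_force'].round(0),end=' ')
                                                                                                                                                ^^^^^^^^^^^^^^^^^^^^^
AttributeError: 'float' object has no attribute 'round'
```

```bash
sed -i "s/s\['grip_force'\].round(0)/round(float(s['grip_force']))/" n.py; sed -i "s/needle('wrist',c/needle('wrist','w6.png',c/" n.py; python3 n.py
```

```text
t 14.65 ang 1.27 [0.5474 0.2021 0.0577] [-0.8  4.4  6.6] 37 dial px [ 22. 123.]
needle 0.86 mm 2.87 hub [0.5359 0.0536] len 0.0203 n 460
```

View pics/w6.png

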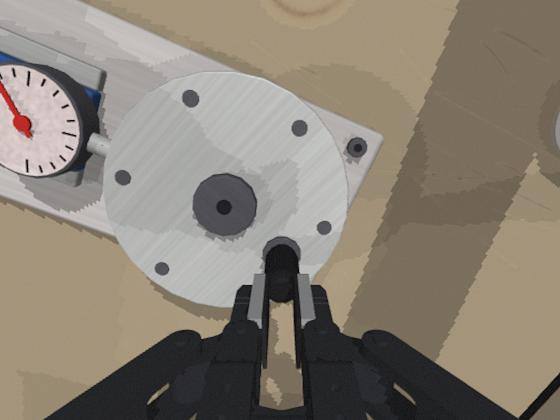

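The knob is held at (280,270). The dial (22,123) is at the left edge but still readable. I'll keep cranking.

```bash
python3 -m inch '[[0.2,0.16,0,0,0,0],[0,0,0,0,0,0]]' >/dev/null; python3 n.py
python3 -m inch '[[0.24,0.11,0,0,0,0],[0,0,0,0,0,0]]' >/dev/null; python3 n.py
python3 -m inch '[[0.26,0.05,0,0,0,0],[0,0,0,0,0,0]]' >/dev/null; python3 n.py
python3 -m inch '[[0.26,-0.02,0,0,0,0],[0,0,0,0,0,0]]' >/dev/null; python3 n.py
python3 -m inch '[[0.25,-0.08,0,0,0,0],[0,0,0,0,0,0]]' >/dev/null; python3 n.py
```

```text
t 14.9 ang 1.51 [0.5374 0.2044 0.0576] [-2.1  3.7  7.8] 37 dial px [ 13. 140.]
needle 1.039 mm 3.46 hub [0.5357 0.0534] len 0.0169 n 386
t 15.15 ang 1.77 [0.5267 0.2041 0.0576] [-2.8  2.3  8.4] 38 dial px [ 10. 159.]
needle 1.982 mm 6.61 hub [0.5359 0.0536] len 0.0232 n 446
t 15.4 ang 2.02 [0.5162 0.2011 0.0576] [-4.1  0.8  9.5] 38 dial px [ 12. 180.]
needle 1.993 mm 6.64 hub [0.5362 0.0536] len 0.0235 n 421
t 15.65 ang 2.27 [0.5071 0.1956 0.0576] [-4.5 -0.5  9.3] 38 dial px [ 19. 199.]
needle 1.042 mm 3.47 hub [0.5358 0.0539] len 0.0229 n 424
t 15.9 ang 2.51 [0.4998 0.1883 0.0576] [-1.5 -1.   8.4] 38 dial px [ 30. 216.]
needle 0.828 mm 2.76 hub [0.5358 0.0539] len 0.0229 n 426
```

That was the lower hump (about 7 mm at angle 1.9). I'll go on to find the higher one.

```bash
python3 -m inch '[[0.22,-0.14,0,0,0,0],[0.18,-0.19,0,0,0,0],[0,0,0,0,0,0]]' >/dev/null; python3 n.py
python3 -m inch '[[0.13,-0.23,0,0,0,0],[0.06,-0.25,0,0,0,0],[0,0,0,0,0,0]]' >/dev/null; python3 n.py
python3 -m inch '[[0,-0.26,0,0,0,0],[0,0,0,0,0,0]]' >/dev/null; python3 n.py
python3 -m inch '[[-0.06,-0.25,0,0,0,0],[0,0,0,0,0,0]]' >/dev/null; python3 n.py
python3 -m inch '[[-0.13,-0.23,0,0,0,0],[0,0,0,0,0,0]]' >/dev/null; python3 n.py
```

```text
t 16.25 ang 2.99 [0.4915 0.1691 0.0576] [ 0.6 -2.1  8.2] 38 dial px [ 62. 243.]
needle 0.841 mm 2.8 hub [0.5357 0.0536] len 0.0226 n 387
t 16.6 ang -2.82 [0.4935 0.1485 0.0576] [ 3.1 -0.9  7.1] 37 dial px [ 98. 254.]
needle 0.835 mm 2.78 hub [0.5356 0.0537] len 0.0224 n 358
t 16.85 ang -2.59 [0.498  0.1395 0.0576] [3.5 0.3 6.7] 37 dial px [116. 253.]
needle 1.366 mm 4.55 hub [0.5358 0.0539] len 0.023 n 342
t 17.1 ang -2.35 [0.5046 0.1318 0.0576] [3.9 1.5 7.3] 37 dial px [133. 249.]
needle 2.589 mm 8.63 hub [0.536  0.0543] len 0.0229 n 353
t 17.35 ang -2.1 [0.5132 0.1256 0.0576] [4.1 0.9 6.3] 37 dial px [148. 240.]
needle 2.88 mm 9.6 hub [0.536  0.0536] len 0.0235 n 363
```

Needle at 9.6 mm, against about 9.8 mm expected at the peak, so this is the top of the higher hump. Release, rise and check.

```bash
python3 -m inch '[[0,0,0,0,0,0],[0,0,0,0,0,0],[0,0,0,0,0,0],[0,0,0,0,0,0]]' 0.4; python3 n.py
python3 -m inch '[[0,0,-0.6,0,0,0],[0,0,-0.8,0,0,0],[0,0,-0.8,0,0,0],[0,0,0,0,0,0],[0,0,0,0,0,0]]'
sed -i s/w6/w7/ n.py; python3 n.py
```

```text
time: 17.8
tcp_pos: [0.5106, 0.1255, 0.0559]
ee_rot: [-0.215, 0.977, -0.0, -0.0]
ft_force: [0.4, 0.7, 0.7]
grip_width: 0.0345
grip_force: 0.0
t 17.8 ang -2.15 [0.5106 0.1255 0.0559] [0.4 0.7 0.7] 0 dial px [145. 246.]
needle 2.896 mm 9.65 hub [0.5358 0.0537] len 0.0229 n 368
time: 18.35
tcp_pos: [0.5112, 0.1256, 0.1443]
ee_rot: [-0.215, 0.977, -0.0, 0.0]
ft_force: [1.0, -0.3, -0.2]
grip_width: 0.0343
grip_force: 0.0
t 18.35 ang -2.14 [0.5112 0.1256 0.1443] [ 1.  -0.3 -0.2] 0 dial px [186. 201.]
needle 2.898 mm 9.66 hub [0.5357 0.0537] len 0.0232 n 189
```

View pics/w7.png

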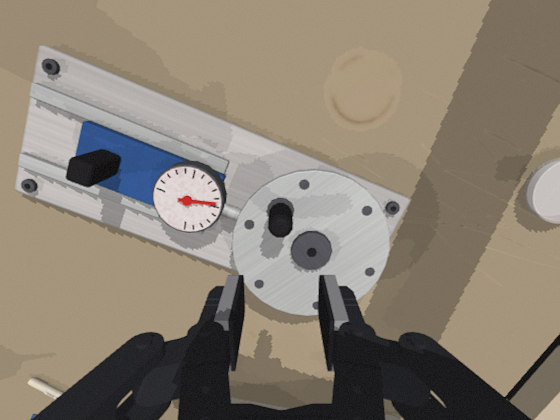

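The gripper is clear of everything. The dial at (188,200) reads a steady 9.66 mm, pointing nearly at the turntable, and the dish is undisturbed. I'm handing in.

```bash
python3 -c "
from h import *
print(bot.close_job())"
```

```text
the job is handed in; nothing more can be done
None
```

I handed the job in at about 18 s with the higher hump at the plunger, needle steady at 9.66 mm (lower hump about 7 mm, end stop 15 mm), the gripper clear, and dish and torch untouched; the hand-in call gave no verdict.

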